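# Mark the screw centres of a strap hinge in order

## Task

Mark the hinge's screw centres: with a fingertip, lightly press down the three marker plungers that stand in the black strap hinge, first the one next to the barrel, then the one at the strap's narrow end, and last the middle one. Each must be left clearly pushed down, roughly half way, but never driven down to its stop; do not pull any of them up. Press gently, lift nothing, and leave the clamp with its lever, the mallet, the hex keys and the screw box as they are.

Things in the scene. Friction and masses are not known exactly. Their poses are not given: they have to be found in the camera images.
- board: Fixed pale wooden board, 370 x 120 x 20 mm (x -200 to +170 mm), any heading, under a black iron strap hinge. Origin: work surface height, below the middle marker. Its +x runs along the 4 mm strap (46 mm wide, tapering to 22) from the narrow end to the barrel (14 mm thick rod across, x = +114 mm, top 33 mm above the work surface). Markers stand on the strap's centre line at x = +75, 0, -75 mm
- barrel_head (a point): Centre of the top face of the plunger next to the barrel (board x = +75 mm). Flat round steel head, 20 mm in diameter, 5 mm thick, on a 10 mm stem in an aluminium sleeve (20 mm thick, top 46 mm above the work surface). The head's top is 67 mm above the work surface when up, 51 mm at its stop. Moves with the plunger
- narrow_head (a point): The same for the plunger at the strap's narrow end (board x = -75 mm)
- middle_head (a point): The same for the middle plunger (board x = 0)
- barrel_plunger (a joint): How far the plunger next to the barrel is pushed down, in m: 0 at the start, 0.016 at its lower stop, negative when pulled up. It slides straight down with a steady friction of about 3 N, has no spring and stays where it is left
- narrow_plunger (a joint): The same for the plunger at the narrow end
- middle_plunger (a joint): The same for the middle plunger
- lever (a joint): Quick-release lever of the clamp, in rad: 0 lying shut, grows as its free end is raised
- lever_tip (a point): Free end of the 12 mm thick, 70 mm long aluminium lever. The aluminium clamp lies across the board's end past the narrow end (board x = -165 mm, 30 mm wide, from y = -90 to +100 mm), its lever along it, at most 75 mm above the work surface
- mallet: Loose mallet lying beside the board, 245 mm long: wooden handle, orange hard silicone head 48 mm thick, 90 mm long. Origin on the work surface under the handle; x runs along the handle to the head, whose axis crosses at x = +100 mm; the handle ends at x = -120 mm
- hex_keys: Loose hex key set: grey holder 90 x 32 x 18 mm with four dark keys on top, up to 37 mm high. Origin at the centre of its underside, x along its length
- screw_box: Loose closed clear plastic box of brass screws, 113 x 78 x 38 mm. Origin at the centre of its underside, x along its length

How it is judged:
By the outcome, as a careful person would: the job done as asked, in the order asked, and still so for the second after the job is handed in, with the robot touching nothing.
It also fails if it takes over 38 s, if anything falls off the work surface, if the arm or the gripper's body presses on something with over 40 N, if the wrist force passes 120 N, or if a joint passes its speed limit or range.

## Robot

A 6-joint arm with a two-finger parallel gripper is mounted at the origin on the work surface. World frame = base frame: x ahead of the robot, y to its left, z up, the work surface at z = 0. Lengths are in m, angles in rad, forces in N, time in s.
With the tool pointing down it reaches from about 0.35 to 0.975 m from the base axis. Payload 4.9 kg.
Tool frame: the origin (TCP) lies at the very end of the fingers, on their centre line; the grasp point (between the pads) lies 19 mm behind it (manip.grip_depth is the distance from the TCP to the grasp point, in m); z points along the fingers, x is the direction in which the jaws open and shut, and the axes are right-handed (so a half turn about z gives the same grasp; the last joint's range is limited). The gripper opens to 85 mm and grips with 20 to 120 N. Pads are 22 mm wide; open, the fingers measure 114 mm over their backs; the gripper's body (76 mm by 85 mm) begins 54 mm behind the grasp point. The pads swing forward as they close: fully open they stand 13 mm farther back than shut.
Start: joints at [-1.381, 0.053, 1.613, -0, 1.476, -0.119], TCP at [0.19, -0.595, 0.231] pointing down, gripper open.
Joint ranges: [-3.01, 3.01], [-1.01, 2.22], [0.06, 2.58], [-1.02, 4.17], [0.09, 2.62], [-3.14, 3.14]. Speed limits (rad/s): [2.57, 2.57, 3.14, 3.14, 3.14, 3.14].

## Interface

Orientations are given as a unit quaternion [w, x, y, z].
In Python, from plant import manip gives the robot as it stands. The module is installed in compiled form; this text tells all that it offers.
- The arm moves only by the shell command python3 -m crank 'ROWS' [OPENING]. ROWS is JSON, a list of rows, each a list of 4 numbers: the shift along the tool's x, y, z in cm, then the turn about the tool's z in units of 6 degrees (1.0 is 6 degrees). A call has 1 to 10 rows; each row shifts and turns the commanded pose from where the row before left it, along the tool's axes as they then stand; what a row does not reach is not made up. A row lasts 1/12 s, in which the tool goes at most 41.7 mm and 7.16 degrees, less where a joint would pass 70% of its speed; a pose out of reach is approached as far as the arm can. A call with a gripper value outside its range is refused whole. OPENING is the opening, from 0 (shut) to 1 (fully open), set as the call begins (- or left out, the last holds). The fingers move at their own pace and stop on an object; the grip force is fixed at half the most. Time passes only in rows, so rows that do not move let the fingers close. It gives the time, the measured TCP pose, the force and the opening at its end, in the units of the state.
- manip.state(): the state, without advancing time (a new reading comes with each control period).
- manip.grab_frame(name): name is "scene" or "top"; returns a dict with "img" (384x512x3 uint8, red, green, blue), "intrinsics" (3x3 intrinsics, pixels), "position" and "orientation" of the camera in the world. Camera axes: x right, y up, looking along -z (the intrinsics and any distortion apply to the point x, -y, -z); pixel columns grow to the right and rows downward; lengths in m; the calibration is good to about 2 mm. A picture is of the moment at which its call begins. There is no depth.
- manip.job_done(): hands the job in, once; it reports no verdict.
The state is a dict: "time": time; "joint_pos": joint angles; "joint_vel": joint speeds; "joint_efforts": joint torques, N m; "tool_pos": TCP position; "tool_rot": TCP orientation; "contact_force": force on the tool from outside, world axes, zero at the start; "ft_torque": the same for the moment, N m; "gripper_width": opening from 0.0 (shut) to 1.0 (fully open).
Only numpy, scipy, OpenCV 4.12 (cv2) and the standard library are available. Lean on these libraries where they do the work, as an engineer would, in place of code of your own. Each camera call takes 0.05 s, during which the arm holds its last target.

## Working session

There is one attempt and no reset: what is moved stays moved. The work goes in short steps, Python scripts to look and compute and a shell command to move; the robot and the scene stay as the last step left them, time stands still between calls to the robot, and variables do not carry over. Pictures are saved under pics/ and viewed, and the job is handed in when it is done.

```bash
mkdir -p pics; python3 - <<'E'
from plant import manip
import cv2,json
for n in("scene","top"):
    f=manip.grab_frame(n)
    cv2.imwrite(f"pics/{n}0.png",f["img"][:,:,::-1])
    print(n,f["intrinsics"],f["position"],f["orientation"],[k for k in f])
print(manip.state())
E
```

```text
scene [[450.86717816   0.         258.32864505]
 [  0.         450.86717816 194.98649755]
 [  0.           0.           1.        ]] [ 1.03974772 -0.62487807  0.67136069] [0.85307863 0.4289315  0.1372017  0.26353426] ['img', 'intrinsics', 'position', 'orientation']
top [[362.6772384    0.         258.80801675]
 [  0.         362.6772384  192.29605524]
 [  0.           0.           1.        ]] [0.52615099 0.05869713 0.73736282] [-0.69885491 -0.0263632   0.02586062  0.71430948] ['img', 'intrinsics', 'position', 'orientation']
{'time': 0.1, 'joint_pos': array([-1.38102239e+00,  5.33076963e-02,  1.61416024e+00,  2.13546824e-06,
        1.47599511e+00, -1.19032357e-01]), 'joint_vel': array([-0.00094946, -0.00083568, -0.00435446, -0.00075276,  0.00135056,
       -0.00224924]), 'joint_efforts': array([ 1.17419809e-04, -3.94898736e+01, -3.71364498e+01, -9.68330755e-05,
        3.89927358e-03, -1.65040240e-05]), 'tool_pos': array([ 0.18982563, -0.59488402,  0.23017338]), 'tool_rot': array([-6.38262977e-04,  8.07440487e-01, -5.89948291e-01, -6.83531366e-04]), 'contact_force': array([ 0.60501137, -0.74786745,  0.02170735]), 'ft_torque': array([-0.01908989, -0.00287387,  0.04457537]), 'gripper_width': 0.9985854661779938}
```

```bash
ls .
```

```text
pics
```

View pics/scene0.png

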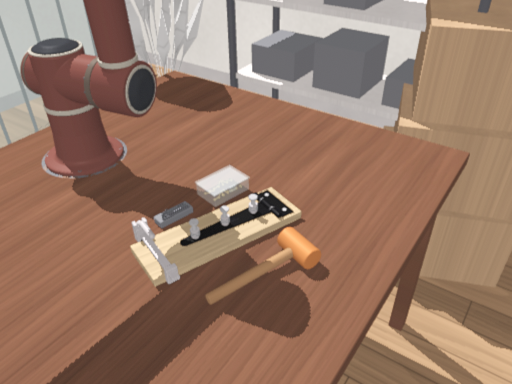

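View pics/top0.png

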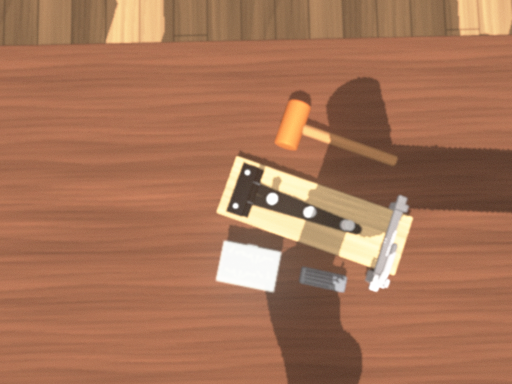

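The scene view shows the board with three plungers (about (194,228), (225,215) and (253,203)). The top view has the heads near (272,199), (309,212) and (347,225), with the barrel at the left. Next I'll refine these positions.

```bash
cat > h.py <<'E'
import numpy as np
from scipy.spatial.transform import Rotation as R
def ray(f,u,v):
    K=f["intrinsics"];w,x,y,z=f["orientation"]
    d=np.array([(u-K[0,2])/K[0,0],-(v-K[1,2])/K[1,1],-1])
    return np.array(f["position"]),R.from_quat([x,y,z,w]).apply(d)
def onz(f,u,v,h):
    p,d=ray(f,u,v);return p+d*(h-p[2])/d[2]
def proj(f,P):
    w,x,y,z=f["orientation"];K=f["intrinsics"]
    c=R.from_quat([x,y,z,w]).inv().apply(np.array(P)-f["position"])
    return K[0,2]-K[0,0]*c[0]/c[2],K[1,2]+K[1,1]*c[1]/c[2]
E
python3 - <<'E'
from plant import manip
import cv2
for n,(a,b,c,d) in dict(scene=(175,275,180,255),top=(250,380,170,250)).items():
    im=manip.grab_frame(n)["img"][c:d,a:b,::-1]
    s=6
    im=cv2.resize(im,None,fx=s,fy=s,interpolation=cv2.INTER_NEAREST)
    for u in range(a,b,10):
        cv2.putText(im,str(u),((u-a)*s,10),0,.35,(0,255,0));cv2.line(im,((u-a)*s,12),((u-a)*s,18),(0,255,0))
    for v in range(c,d,10):
        cv2.putText(im,str(v),(0,(v-c)*s),0,.35,(0,255,0))
    cv2.imwrite(f"pics/{n}1.png",im)
E
```

```text
(no output)
```

View pics/scene1.png

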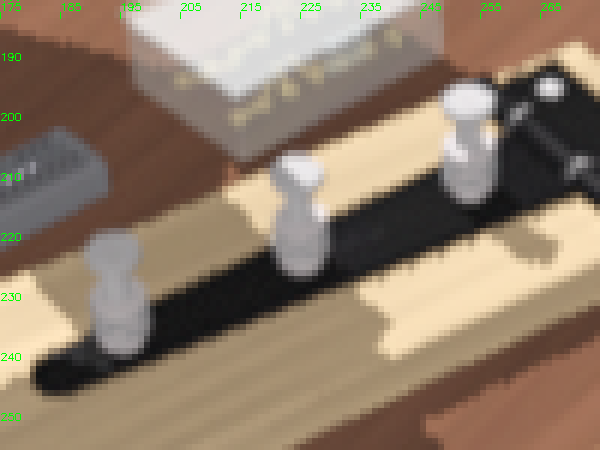

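View pics/top1.png

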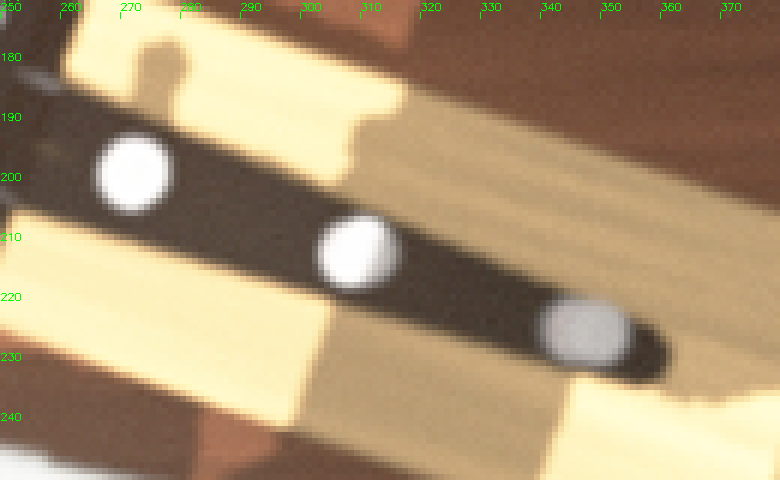

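```bash
python3 - <<'E'
from plant import manip
from h import *
import cv2
t=manip.grab_frame("top");s=manip.grab_frame("scene")
hsv=cv2.cvtColor(t["img"],cv2.COLOR_RGB2HSV)
m=((hsv[...,1]<60)&(hsv[...,2]>110)).astype(np.uint8)
n,l,st,c=cv2.connectedComponentsWithStats(m)
for i in range(1,n):
    x,y=c[i]
    if 262<x<356 and 190<y<235 and st[i,4]>40: print(st[i],c[i],onz(t,*(c[i]+.0),.064))
T=[(272.5,199.2),(310,212.5),(347.8,225.7)];S=[(253.2,196.3),(224.8,208),(193.8,221)]
P=[]
for a,b in zip(T,S):
    p=onz(t,*a,.067);q=onz(s,*b,.067);P.append(p)
    p1,d1=ray(t,*a);p2,d2=ray(s,*b)
    k=np.linalg.lstsq(np.c_[d1,-d2],p2-p1,rcond=None)[0]
    print(p,q,p1+k[0]*d1,p2+k[1]*d2)
for i,j in((0,1),(1,2)):
    d=P[i]-P[j];print(np.linalg.norm(d),np.degrees(np.arctan2(d[1],d[0])))
st=manip.state();print(R.from_quat(np.roll(st["tool_rot"],-1)).as_matrix().round(3))
E
```

```text
[265 192  14  14 152] [271.78947368 198.40131579] [0.56407781 0.0347493  0.064     ]
[302 205  15  14 154] [309.08441558 211.53246753] [ 0.5381887  -0.03378107  0.064     ]
[239 215  59  24 337] [268.6735905  226.02373887] [0.51307144 0.04175942 0.064     ]
[340 219  15  13 149] [347.04026846 224.89261745] [ 0.51199731 -0.10312991  0.064     ]
[0.56240014 0.0335776  0.067     ] [0.56511937 0.0351756  0.067     ] [0.56241659 0.0335662  0.0666959 ] [0.56493237 0.03543566 0.06676188]
[ 0.5363156  -0.03500081  0.067     ] [ 0.53841427 -0.03414661  0.067     ] [ 0.53631975 -0.03503903  0.0667265 ] [ 0.53805697 -0.03372558  0.06656926]
[ 0.51055088 -0.1037473   0.067     ] [ 0.51170302 -0.10534211  0.067     ] [ 0.5105178  -0.10409177  0.0655785 ] [ 0.51046983 -0.10412879  0.06558858]
0.07337166449739842 69.17514299968788
0.07341594780098194 69.45507849036795
[[ 0.304 -0.953 -0.   ]
 [-0.953 -0.304  0.001]
 [-0.001 -0.    -1.   ]]
```

```bash
python3 -m crank '[[-2.4,-2.7,0,0],[-2.4,-2.7,0,0],[-2.4,-2.7,0,0],[-2.4,-2.7,0,0],[-2.4,-2.7,0,0],[-2.4,-2.7,0,0],[-2.4,-2.7,0,0],[-2.4,-2.7,0,0],[-2.4,-2.7,0,0],[-2.4,-2.7,0,0]]' 0
```

```text
time: 1.13
tool_pos: [0.3747, -0.2831, 0.2315]
tool_rot: [0.0, 0.807, -0.59, 0.0]
contact_force: [0.2, -0.1, 0.5]
gripper_width: 0.0
```

```bash
python3 -m crank '[[-2.4,-2.7,0,0],[-2.4,-2.7,0,0],[-2.4,-2.7,0,0],[-2.4,-2.7,0,0],[-2.4,-2.7,0,0],[-2.4,-2.7,0,0],[-2.4,-2.7,0,0],[-2.4,-2.7,0,0],[-2.4,-2.7,0,0],[0,0,0,0]]' 0
python3 - <<'E'
from plant import manip
import numpy as np
from h import *
st=manip.state();M=R.from_quat(np.roll(st["tool_rot"],-1)).as_matrix()
print(st["tool_pos"],(M.T@(np.array([.563,.034,.085])-st["tool_pos"])*100).round(2))
E
```

```text
time: 1.97
tool_pos: [0.5419, -0.0004, 0.2313]
tool_rot: [-0.001, 0.809, -0.588, -0.0]
contact_force: [-0.6, 0.9, 1.2]
gripper_width: 0.0
[ 5.41863640e-01 -4.06979246e-04  2.31278283e-01] [-2.59 -3.05 14.64]
```

```bash
python3 -m crank '[[-1.3,-1.5,1,0],[-1.3,-1.55,2,0],[0,0,3,0],[0,0,3,0],[0,0,3,0],[0,0,2.2,0],[0,0,0,0],[0,0,0,0]]' 0
python3 - <<'E'
from plant import manip
import cv2
for n,(a,b,c,d) in dict(scene=(150,300,140,260),top=(200,400,120,270)).items():
    im=manip.grab_frame(n)["img"][c:d,a:b,::-1]
    s=4
    im=cv2.resize(im,None,fx=s,fy=s,interpolation=cv2.INTER_NEAREST)
    cv2.imwrite(f"pics/{n}2.png",im)
print(manip.state()["tool_pos"],manip.state()["contact_force"])
E
```

```text
time: 2.63
tool_pos: [0.5601, 0.0288, 0.0881]
tool_rot: [0.001, 0.807, -0.59, -0.001]
contact_force: [-0.3, -0.4, 1.5]
gripper_width: 0.001
[0.56256526 0.02861101 0.09141402] [-0.03179884  0.49132211 -0.69796187]
```

View pics/scene2.png

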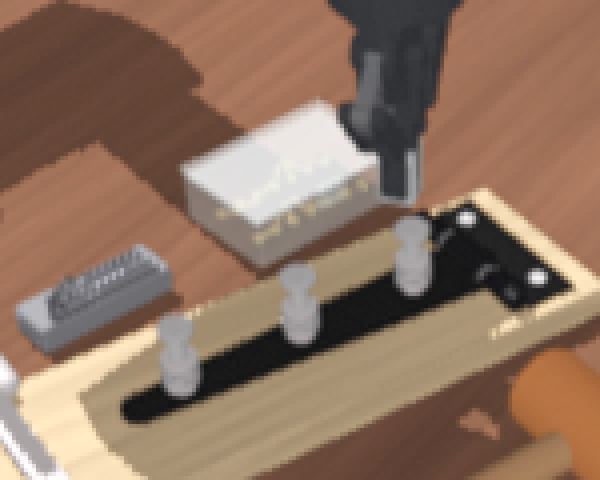

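View pics/top2.png

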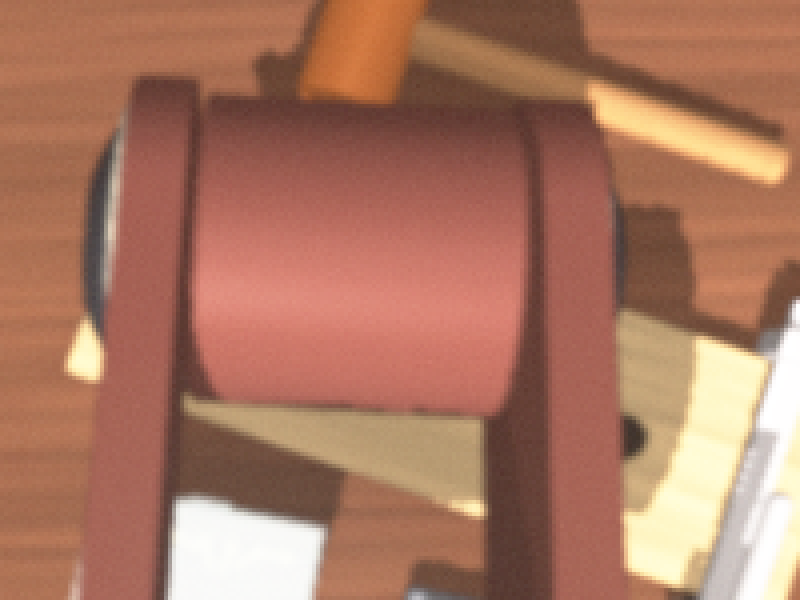

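The fingertip sits just above the barrel head, at about scene pixel (250,190). The top view is covered by the arm. I'll average the noisy pose readings before pressing.

```bash
cat > avg.py <<'E'
from plant import manip
import numpy as np,sys
from h import *
P=[];F=[]
for i in range(8):
    f=manip.grab_frame("scene");s=manip.state();P.append(s["tool_pos"]);F.append(s["contact_force"])
P=np.array(P);m=P.mean(0)
print("t",s["time"],"tcp",m.round(4),"sd",P.std(0).round(4),"F",np.mean(F,0).round(2))
if len(sys.argv)>1:
    g=np.array([float(v) for v in sys.argv[1:4]]);M=R.from_quat(np.roll(s["tool_rot"],-1)).as_matrix()
    print("shift cm",(M.T@(g-m)*100).round(2))
    print("tip px",np.round(proj(f,m),1),"head px",np.round(proj(f,(g[0],g[1],.067)),1))
import cv2
cv2.imwrite("pics/last.png",cv2.resize(f["img"][170:260,170:280,::-1],None,fx=6,fy=6,interpolation=cv2.INTER_NEAREST))
E
python3 avg.py .563 .034 .075; cp pics/last.png pics/s3.png
```

```text
t 3.1333 tcp [0.5624 0.0288 0.0911] sd [0.0005 0.0001 0.0007] F [ 0.36 -0.05  0.15]
shift cm [-0.48 -0.21  1.61]
tip px [250.4 188.5] head px [252.1 196.2]
```

View pics/s3.png

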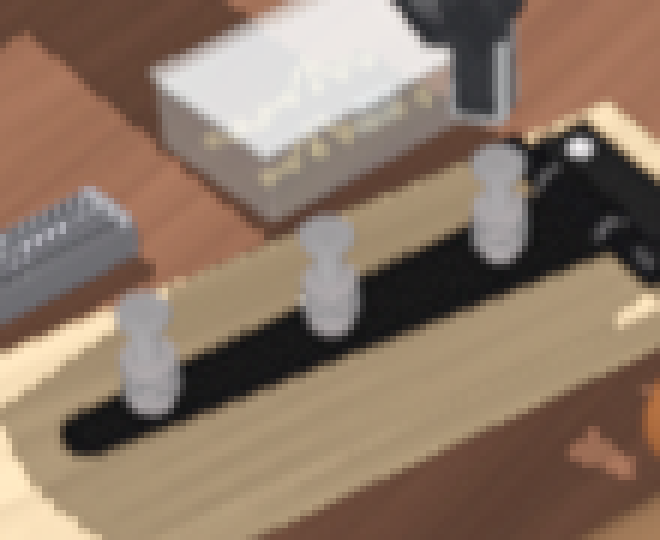

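```bash
python3 -m crank '[[-0.25,-0.15,0,0],[-0.25,-0.1,0,0],[0,0,0.8,0],[0,0,0.8,0],[0,0,0,0],[0,0,0,0]]' 0; python3 avg.py .5638 .0345 .059
```

```text
time: 3.63
tool_pos: [0.561, 0.0346, 0.0718]
tool_rot: [0.001, 0.807, -0.59, -0.001]
contact_force: [0.9, -0.6, -0.1]
gripper_width: -0.001
t 4.0333 tcp [0.5622 0.0344 0.0733] sd [0.0003 0.     0.0004] F [-0.13  0.14  0.21]
shift cm [ 0.04 -0.15  1.44]
tip px [251.9 193.8] head px [252.5 196.3]
```

```bash
python3 -m crank '[[0,-0.1,0.2,0],[0,0,0.2,0],[0,0,0.2,0],[0,0,0.2,0],[0,0,0.2,0],[0,0,0,0],[0,0,0,0]]' 0; python3 avg.py .5638 .0345 .059;cp pics/last.png pics/s4.png
```

```text
time: 4.62
tool_pos: [0.5631, 0.0348, 0.0631]
tool_rot: [-0.0, 0.807, -0.59, 0.0]
contact_force: [0.4, -0.2, 1.5]
gripper_width: -0.001
t 5.0167 tcp [0.563  0.0348 0.0631] sd [0.0001 0.     0.    ] F [ 0.1  -0.44 -0.13]
shift cm [ 0.05 -0.07  0.41]
tip px [252.3 197.4] head px [252.5 196.3]
```

View pics/s4.png

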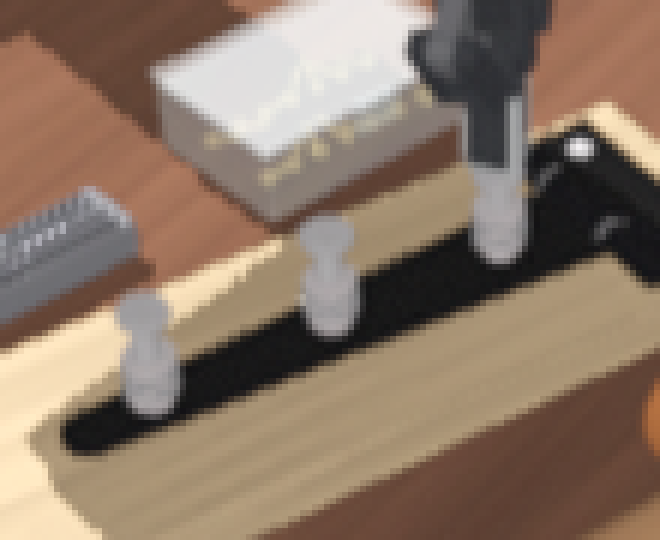

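The tip is on the head at about (252,197), centred. I'll continue another 4.5 mm.

```bash
python3 -m crank '[[0,0,0.15,0],[0,0,0.15,0],[0,0,0.15,0]]' 0;python3 -m crank '[[0,0,0,0],[0,0,0,0]]' 0; python3 avg.py .5638 .0345 .059
```

```text
time: 5.27
tool_pos: [0.5631, 0.0348, 0.059]
tool_rot: [0.0, 0.807, -0.59, -0.0]
contact_force: [-1.6, -0.4, 3.5]
gripper_width: -0.004
time: 5.43
tool_pos: [0.563, 0.0348, 0.0587]
tool_rot: [-0.0, 0.807, -0.59, -0.0]
contact_force: [0.0, 0.2, 1.2]
gripper_width: -0.001
t 5.8333 tcp [0.563  0.0348 0.0587] sd [0. 0. 0.] F [-0.38  0.    0.71]
shift cm [ 0.05 -0.06 -0.03]
tip px [252.4 199. ] head px [252.5 196.3]
```

```bash
python3 -m crank '[[0,0,-1,0],[0,0,-2,0],[0,0,-2,0],[2.3,1.8,0,0],[2.3,1.8,0,0],[2.3,1.8,0,0],[2.3,1.8,0,0],[2.56,2.0,0,0],[0,0,0,0],[0,0,0,0]]' 0; python3 avg.py .511 -.105 .073;cp pics/last.png pics/s5.png
```

```text
time: 6.67
tool_pos: [0.5111, -0.1064, 0.1095]
tool_rot: [-0.0, 0.807, -0.591, 0.0]
contact_force: [0.7, 0.9, 0.4]
gripper_width: 0.002
t 7.0667 tcp [ 0.5115 -0.1046  0.109 ] sd [0.0001 0.0004 0.0002] F [0.02 0.02 0.19]
shift cm [0.03 0.06 3.6 ]
tip px [192.  204.9] head px [193.7 220.8]
```

View pics/s5.png

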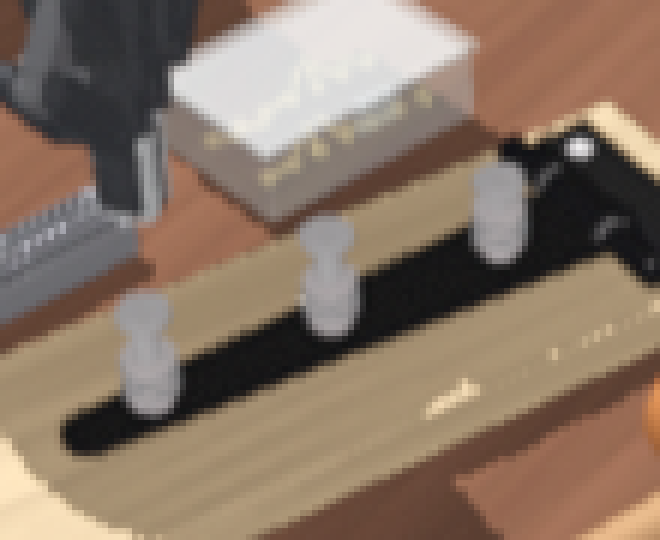

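The barrel plunger's head is now visibly lower: its top edge went from row ~194 to ~197. The narrow head is directly below the tip, at (194,221).

```bash
python3 -m crank '[[0,0,1.5,0],[0,0,1.5,0],[0,0,0.6,0],[0,0,0.2,0],[0,0,0.2,0],[0,0,0.2,0],[0,0,0.15,0],[0,0,0.15,0],[0,0,0,0],[0,0,0,0]]' 0; python3 avg.py .511 -.105 .059;cp pics/last.png pics/s6.png
```

```text
time: 7.9
tool_pos: [0.5117, -0.1053, 0.0645]
tool_rot: [-0.0, 0.807, -0.59, 0.001]
contact_force: [-0.0, 0.6, 3.5]
gripper_width: -0.001
t 8.3 tcp [ 0.5117 -0.1053  0.0643] sd [0.     0.     0.0001] F [0.85 0.74 3.08]
shift cm [-0.05  0.06  0.53]
tip px [193.9 222. ] head px [193.7 220.8]
```

View pics/s6.png

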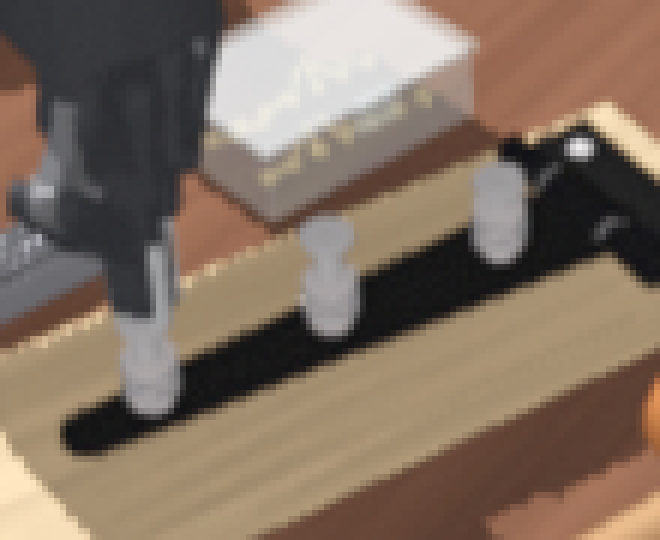

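The tip is centred on the narrow head with about 3 N of contact force. Continuing down.

```bash
python3 -m crank '[[0,0,0.2,0],[0,0,0.2,0],[0,0,0.15,0],[0,0,0,0],[0,0,0,0]]' 0; python3 avg.py .511 -.105 .059
```

```text
time: 8.72
tool_pos: [0.511, -0.1053, 0.058]
tool_rot: [0.0, 0.807, -0.59, -0.0]
contact_force: [1.5, 0.4, 2.3]
gripper_width: -0.001
t 9.1167 tcp [ 0.5108 -0.1053  0.058 ] sd [0.0001 0.     0.    ] F [ 1.37 -0.35  1.53]
shift cm [-0.02 -0.03 -0.1 ]
tip px [193.9 224.1] head px [193.7 220.8]
```

```bash
python3 -m crank '[[0,0,-1,0],[0,0,-2,0],[0,0,-2,0],[-2.9,-2.3,0,0],[-2.97,-2.33,0,0],[0,0,0,0],[0,0,1.5,0],[0,0,1.5,0],[0,0,0,0],[0,0,0,0]]' 0; python3 avg.py .537 -.0353 .059;cp pics/last.png pics/s7.png
```

```text
time: 9.95
tool_pos: [0.5361, -0.035, 0.0774]
tool_rot: [0.001, 0.807, -0.59, -0.001]
contact_force: [-0.1, -0.5, -0.1]
gripper_width: 0.001
t 10.35 tcp [ 0.5378 -0.0355  0.0792] sd [0.0003 0.0001 0.0003] F [ 0.1  -0.26  0.07]
shift cm [-0.04  0.07  2.02]
tip px [223.9 203.8] head px [224. 208.]
```

View pics/s7.png

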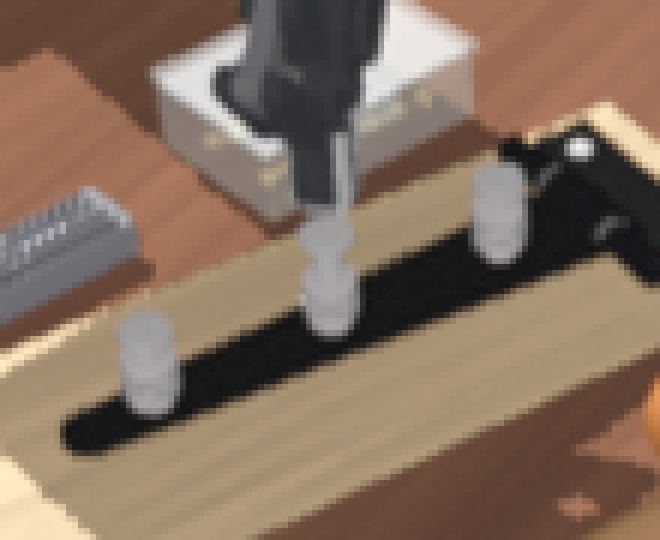

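Both end plungers are about half down, and the tip is above the middle head at (224,208). Pressing the middle one.

```bash
python3 -m crank '[[0,0,0.6,0],[0,0,0.2,0],[0,0,0.2,0],[0,0,0.2,0],[0,0,0.2,0],[0,0,0.2,0],[0,0,0.2,0],[0,0,0.15,0],[0,0,0,0],[0,0,0,0]]' 0; python3 avg.py .537 -.0353 .059
```

```text
time: 11.18
tool_pos: [0.5377, -0.0353, 0.0585]
tool_rot: [-0.0, 0.807, -0.59, 0.0]
contact_force: [-0.4, 0.5, -0.6]
gripper_width: -0.002
t 11.5833 tcp [ 0.5376 -0.0352  0.0588] sd [0.0001 0.     0.0001] F [ 0.17 -0.01  0.25]
shift cm [-0.01  0.06 -0.02]
tip px [224.4 211.1] head px [224. 208.]
```

Now lift clear and move back out of the top view, so I can check.

```bash
python3 -m crank '[[0,0,-1,0],[0,0,-2,0],[0,0,-3,0],[0,0,-3,0],[0,0,-3,0],[0,0,-3,0],[2.4,2.7,0,0],[2.4,2.7,0,0],[2.4,2.7,0,0],[2.4,2.7,0,0]]' 0; python3 -m crank '[[2.4,2.7,0,0],[2.4,2.7,0,0],[2.4,2.7,0,0],[2.4,2.7,0,0],[2.4,2.7,0,0],[2.4,2.7,0,0],[2.4,2.7,0,0],[2.4,2.7,0,0],[0,0,0,0],[0,0,0,0]]' 0; python3 avg.py; cp pics/last.png pics/s8.png
python3 - <<'E'
from plant import manip
import cv2
cv2.imwrite("pics/t8.png",manip.grab_frame("top")["img"][:,:,::-1])
E
```

```text
time: 12.42
tool_pos: [0.463, -0.1605, 0.2101]
tool_rot: [-0.0, 0.808, -0.589, 0.001]
contact_force: [0.7, -0.2, 0.3]
gripper_width: 0.001
time: 13.25
tool_pos: [0.3154, -0.4092, 0.2095]
tool_rot: [-0.0, 0.806, -0.591, 0.0]
contact_force: [0.3, -0.0, 0.4]
gripper_width: -0.0
t 13.65 tcp [ 0.3168 -0.4073  0.209 ] sd [0.0003 0.0004 0.0001] F [-0.02 -0.02  0.13]
```

View pics/s8.png

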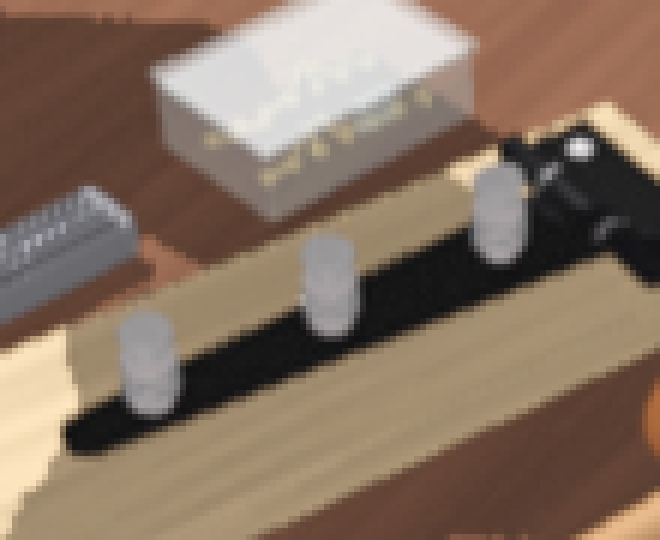

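View pics/t8.png

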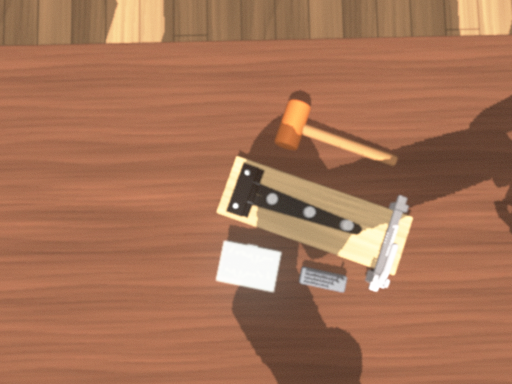

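All three heads have dropped about 3 px in the scene view (around (253,198), (225,210) and (195,222)), which is about 8–10 mm. In the top view, the clamp, mallet, hex keys and box are where they were. Handing in.

```bash
python3 -c "
from plant import manip
print(manip.job_done())"
```

```text
the job is handed in; nothing more can be done
None
```

I pressed the three marker plungers with the shut fingertips in the order you asked: barrel, narrow end, then middle. The job was handed in at about 14 s.

| Plunger | Fingertip height at lowest point | Pushed down by fingertip height | Drop seen in the scene picture |
|---|---|---|---|
| Barrel | 58.7 mm | about 8 mm | about 8 mm |
| Narrow end | 58.0 mm | about 9 mm | about 10 mm |
| Middle | 58.8 mm | about 8 mm | about 8.5 mm |

- **Depth:** All three stand roughly half way and clear of the 16 mm stop. The picture figures are only good to about 1.5 mm, so the narrow-end difference is within that.
- **Force:** I saw about 3.5 N at most in the vertical readings. For the middle press I read the force only after the motion had stopped, when it was about zero. Its depth therefore rests on the fingertip height and the picture.
- **Measurements that disagreed:** The first top-view marker spacing came out at 73.4 mm instead of 75 mm. The two cameras also differed by 1 to 3 mm. I used a compromise position, and the tip looked well placed over each head.
- **Surroundings:** In the last top view the clamp with its lever, the mallet, the hex keys and the screw box look unmoved. The arm was well clear of everything.

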